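# Pulse the food processor at its third step

## Robot

A 6-joint arm with a two-finger parallel gripper is mounted at the origin on the work surface. World frame = base frame: x ahead of the robot, y to its left, z up, the work surface at z = 0. Lengths are in m, angles in rad, forces in N, time in s.
With the tool pointing down it reaches from about 0.3 to 0.775 m from the base axis. Payload 14.6 kg.
Tool frame: the origin (TCP) lies between the finger pads; the fingertips stand 19 mm ahead of it and the grasp point (between the pads) is the TCP; z points along the fingers, y is the line along which they close (so a half turn about z gives the same grasp; the last joint's range is limited). The gripper opens to 85 mm and grips with 20 to 120 N. Pads are 22 mm wide; open, the fingers measure 114 mm over their backs; the gripper's body (76 mm by 85 mm) begins 54 mm behind the grasp point. The pads swing forward as they close: fully open they stand 13 mm farther back than shut.
Start: joints at [1.271, 0.3, 1.521, -0, 1.321, -0.067], TCP at [0.127, 0.535, 0.25] pointing down, gripper open.
Joint ranges: [-3.03, 3.03], [-0.79, 2.21], [0.23, 2.52], [-1.04, 4.18], [0, 3.07], [-2.55, 2.55]. Speed limits (rad/s): [2.22, 2.22, 2.57, 3.14, 3.14, 3.14].

## Interface

Orientations are given as a unit quaternion [w, x, y, z].
In Python, from cell import r, vision gives the robot as it stands. The module is installed in compiled form; this text tells all that it offers.
- The arm moves only by the tool arm_command, never from a script. Its argument "plan" is a list of rows, each a list of 7 numbers: the turn, a rotation vector about the tool's x, y, z in rad, then the shift along the tool's x, y, z in cm, then the opening, from 0 (shut) to 1 (fully open). A call has 1 to 8 rows; each row is the pose to reach, as a shift and turn from the pose commanded when the call began, along the tool's axes at that moment; what a row does not reach only later rows make up. A row lasts 1/8 s, in which the tool goes at most 62.5 mm and 10.7 degrees, less where a joint would pass 70% of its speed; a pose out of reach is approached as far as the arm can. A call with a gripper value outside its range is refused whole. The fingers move at their own pace and stop on an object; "newtons" is the grip in N (left out, the last holds). Time passes only in rows, so rows that repeat a pose let the fingers close. It gives the time, the measured TCP pose, the force, the opening and the grip force at its end, in the units of the state.
- r.observe(): the state, without advancing time (a new reading comes with each control period).
- vision.read_camera(name): name is "scene" or "top"; returns the picture (420x560x3 uint8, red, green, blue); there is no depth.
- vision.camera_model(name): a dict with "camera_matrix" (3x3 intrinsics, pixels), "k1" (the pictures are not rectified: a ray, as slopes to the right and down, at radius r is drawn at 1 + k1 r^2 times it, then the intrinsics apply), "xyz" and "orientation" of the camera in the world. Camera axes: x right, y down, z forward; pixel columns grow to the right and rows downward; lengths in m; the calibration is good to about 2 mm. A picture is of the moment at which its call begins. camera_model takes no time and is no camera call.
- r.hand_in(): hands the job in; it is judged then, once.
Trained networks look in the newest picture that a camera, given by its name, has taken for a name from the list of things; names that differ only in an ending like _2 or _b are one class to them, and where a whole thing is asked for, a point or a joint stands for the part that bears it (a point fixed in the world has none). Each returns a list of dicts, best first, with "confidence" (0 to 1); they miss things now and then, are a little off and sometimes report something else, mostly with a low value. They report only what shows in the picture. A call takes as long as a camera call.
- vision.recognise(camera, thing): "position" ([x, y, z] in m, in the coordinates of the camera as it stood for that picture, good to about 4 mm: the middle of the surface that is visible of it).
- vision.place_of(camera, thing): "position" ([x, y, z] in m, in the coordinates of the camera as it stood for that picture, good to about 4 mm: a listed point, or the origin of a listed thing).
The state is a dict: "time_s": time; "qpos": joint angles; "joint_velocities": joint speeds; "effort": joint torques, N m; "ee_pos": TCP position; "orientation": TCP orientation; "ft_force": force on the tool from outside, world axes, zero at the start; "wrist_torque": the same for the moment, N m; "width": opening from 0.0 (shut) to 1.0 (fully open); "grasp_force": force on a finger pad.
Only numpy, scipy, OpenCV 4.12 (cv2) and the standard library are available. Lean on these libraries where they do the work, as an engineer would, in place of code of your own. Each camera call takes 0.05 s, during which the arm holds its last target. There are 200 camera calls.

## Task

Give the food processor a pulse at its top step: slip the blade of the spreading knife into the slot under the front edge of the grey hood, lever the hood up with the knife and open it until it stands upright or leans back, and lay the knife down on the counter. Then turn the spring-return dial under the hood clockwise past its first two clicks to the third, and finish while still holding it there with the gripper (do not let go: it springs back). Leave the other things on the counter where they are.

Things in the scene. Friction and masses are not known exactly. Their poses are not given: they have to be found in the camera images.
- processor: Food processor, fixed: white base x -80 to +290 mm, y -100 to +100 mm, flat deck 85 mm above the counter. Origin: on the counter under the middle of the hood; x points from the front (hood, slot, dial) to the rear (clear bowl 105 mm tall, 78 mm radius, centred 205 mm behind the origin), z up. At the deck the front face is at x = -75 mm.
- hood (a joint): Angle of the grey hood, rad: 0 shut, grows as its front edge swings up and back, stop at 1.95. Stiff hinge (friction about 0.13 N m, hood 0.12 kg): it stays where it is left. Shut, the top plate's underside is 44 mm above the deck; the side skirts reach down to 3 mm, the front skirt only to 11 mm above the deck: a slot 11 mm high and 108 mm wide.
- hood_hinge (a point): Middle of the hood's hinge axis (parallel to the processor's y), at the rear edge of the hood's top plate, mid-thickness: 65 mm behind the processor's origin, 46 mm above the deck. The hood is a shallow box open below, 130 mm long from hinge to front, 116 mm wide, walls 4 mm: top plate, front skirt, side skirts. The point's axes turn with the hood.
- hood_lip (a point): Middle of the lower edge of the hood's front skirt (moves with the hood). Shut: 63 mm in front of the processor's origin, 11 mm above the deck, that is 128 mm in front of the hinge and 35 mm below it. The blade goes in under it, along the processor's +x.
- dial (a joint): Angle of the dial, rad: 0 at rest, grows clockwise seen from above, end stop at 1.30. The clicks (bumps) start 0.15 before and are passed at 0.25, 0.65 and 1.05, so its three positions are about 0.4, 0.8 and 1.2; the third is the last, just before the stop. The spring always returns it (0.13 N m at rest, 0.20 N m at the third position, up to about 0.25 N m to pass a click).
- dial_grip (a point): On the dial's vertical axis, at the top of its bar grip: 35 mm above the deck, 10 mm in front of the processor's origin. Black disc 58 mm across, 10 mm high, on it a bar 50 mm long, 12 mm thick, standing 10 to 35 mm above the deck. The bar lies along this point's x, which is the processor's x at rest and turns with the dial. Under the hood while that is shut.
- knife: Spreading knife lying loose on the counter along its x: wooden handle 16 mm wide, 18 mm high (x -85 to +25 mm), then a flat steel blade 18 mm wide, 2.5 mm thick, at mid-height of the handle (9 mm up), to x = 135 mm. Origin: on its underside, in the handle 25 mm from its blade end, within 20 mm of its centre of mass. About 80 g.
- knife_tip (a point): Middle of the tip of the knife's blade, 135 mm ahead of and 9 mm above the knife's origin.
- spoon: Bystander: flat wooden spoon 230 mm long, 12 mm thick (too thick for the slot), head 40 mm wide to +x. Origin on its underside.
- mug: Bystander: white mug, 80 mm across, 90 mm tall, origin under its centre.
- jar: Bystander: glass jar with steel lid, 72 mm across, 100 mm tall, origin under its centre.
- oil: Bystander: green glass bottle, 60 mm across, 210 mm tall, origin under its centre.
- shaker: Bystander: steel shaker, 42 mm across, 74 mm tall, origin under its centre.
- cutter: Bystander: steel ring cutter, 60 mm across, 28 mm tall, origin under its centre.
- dish: Bystander: small blue bowl, 110 mm across, 40 mm tall, origin under its centre.

How it is judged:
On the way, in this order (a step that is already met when the one before it is completed fails the run):
1. the hood is being levered up by the knife: over 0.35 rad open with the knife pushing on it (value of joint hood above 0.35 rad and contact force between knife and hood above 0.1 N), for 0.1 s.
2. the hood stands open (over 1.4 rad) and the knife lies on the counter, let go (value of joint hood above 1.4 rad and height (world z) of knife between -0.01 and 0.03 m and height (world z) of knife_tip below 0.04 m and contact force between the fingers and knife below 0.1 N and linear speed of knife below 0.03 m/s), for 0.2 s.
3. the fingers hold the dial at its third position (over 1.1 rad) (value of joint dial above 1.1 rad and contact force between the fingers and dial above 1 N), for 0.3 s.
At the end, for the whole second after the job is handed in: The dial is beyond 1.1 rad (third click passed) with the fingers on it (over 1 N) and the knife not touching it, the hood is open beyond 1.4 rad, and the knife lies at rest on the counter (origin below 30 mm, tip below 40 mm), not touched by the fingers (all of step 2 and all of step 3 and contact force between knife and dial below 0.1 N); the arm keeps its last pose, push and grip.
It fails at once if a bystander is moved by more than 40 mm or toppled (distance of any of mug, jar, oil, shaker, cutter, dish, spoon from where it was at the start of the episode above 0.04 m or angle between any of mug, jar, oil, shaker, cutter, dish, spoon's own z axis and vertical above 0.5 rad).
It also fails if it takes over 64 s, if anything falls off the work surface, if the arm or the gripper's body presses on something with over 40 N, if the wrist force passes 120 N, or if a joint passes its speed limit or range.

## Working session

There is one attempt and no reset: what is moved stays moved. The work goes in short steps, Python scripts to look and compute and a tool call to move; the robot and the scene stay as the last step left them, time stands still between calls to the robot, and variables do not carry over. Pictures are saved under pics/ and viewed, at most 10 in all, crops included, and the job is handed in when it is done.

Besides the shell and the picture viewer there is one more tool, called after "Call:" as name([rows], argument=value, ...), one row to a line, values as JSON. arm_command: Moves the arm, as the interface text tells. Its arguments: {"type":"object","properties":{"plan":{"type":"array","items":{"type":"array","items":{"type":"number"}}},"newtons":{"type":"number"}},"required":["plan"]}

```bash
mkdir -p pics; cat > h.py <<'E'
import numpy as np, cv2
from cell import r, vision
from scipy.spatial.transform import Rotation as R
def q2R(q): return R.from_quat([q[1],q[2],q[3],q[0]])
def cam2w(c,p):
    m=vision.camera_model(c); return q2R(m["orientation"]).apply(p)+np.array(m["xyz"])
def ray(c,u,v):
    m=vision.camera_model(c);K=np.array(m["camera_matrix"]);k=m["k1"]
    d=np.array([(u-K[0,2])/K[0,0],(v-K[1,2])/K[1,1]]);s=d.copy()
    for _ in range(30): s=d/(1+k*(s@s))
    return np.array(m["xyz"]),q2R(m["orientation"]).apply([s[0],s[1],1])
def onz(c,u,v,z):
    o,d=ray(c,u,v); return o+d*(z-o[2])/d[2]
def proj(c,p):
    m=vision.camera_model(c);K=np.array(m["camera_matrix"])
    a=q2R(m["orientation"]).inv().apply(np.array(p)-m["xyz"]);s=a[:2]/a[2];s=s*(1+m["k1"]*(s@s))
    return np.array([K[0,0]*s[0]+K[0,2],K[1,1]*s[1]+K[1,2]])
def pic(c,n):
    im=vision.read_camera(c); cv2.imwrite(f"pics/{n}.png",im[:,:,::-1]); return im
def st():
    o=r.observe()
    for k in("time_s","qpos","ee_pos","orientation","ft_force","width","grasp_force"): print(k,np.round(o[k],4))
    return o
E
python3 - <<'E'
from h import *
st()
for c in("scene","top"):
    m=vision.camera_model(c);print(c,m)
    pic(c,c+"0")
    for t in("processor","hood_hinge","hood_lip","dial_grip","knife","knife_tip","spoon","mug","jar","oil","shaker","cutter","dish"):
        print(t,[(np.round(cam2w(c,d["position"]),3).tolist(),round(d["confidence"],2)) for d in vision.place_of(c,t)[:2]])
E
```

```text
time_s 0.0
qpos [ 1.2714  0.3005  1.5216  0.      1.3207 -0.0666]
ee_pos [0.1268 0.535  0.2497]
orientation [-1.000e-04  1.161e-01  9.932e-01 -6.000e-04]
ft_force [-0.      0.4476  0.0031]
width 1.0011
grasp_force 0.0
scene {'camera_matrix': array([[392.08069681,   0.        , 269.74187755],
       [  0.        , 392.08069681, 206.32563491],
       [  0.        ,   0.        ,   1.        ]]), 'k1': 0.018331818161574504, 'xyz': array([1.36991309, 0.18849029, 0.89023587]), 'orientation': array([-0.25869446,  0.58426228,  0.70953214, -0.29711766])}
processor [([0.627, 0.141, -0.001], 0.59)]
hood_hinge [([0.687, 0.175, 0.131], 0.74)]
hood_lip [([0.576, 0.102, 0.093], 0.8)]
dial_grip []
knife [([0.487, -0.317, 0.0], 0.58)]
knife_tip [([0.625, -0.304, 0.009], 0.85)]
spoon [([0.51, -0.16, -0.001], 0.9)]
mug [([0.348, 0.495, -0.002], 0.88)]
jar [([0.785, -0.129, 0.003], 0.58)]
oil [([0.674, -0.439, 0.003], 0.61)]
shaker [([0.736, -0.262, 0.005], 0.9)]
cutter [([0.421, -0.033, 0.003], 0.61), ([0.488, -0.316, -0.001], 0.58)]
dish [([0.355, 0.314, -0.004], 0.91), ([0.345, 0.496, -0.0], 0.61)]

[... 241 characters left out ...]
, 1.71258062]), 'orientation': array([-0.02520856,  0.71619133, -0.69623178,  0.04118023])}
processor [([0.633, 0.138, 0.0], 0.98)]
hood_hinge [([0.685, 0.176, 0.13], 0.82)]
hood_lip [([0.58, 0.104, 0.097], 0.93), ([0.351, 0.313, -0.002], 0.35)]
dial_grip []
knife [([0.486, -0.315, 0.003], 0.87), ([0.736, -0.265, 0.002], 0.63)]
knife_tip [([0.622, -0.304, 0.012], 0.71)]
spoon [([0.51, -0.163, 0.001], 0.58)]
mug [([0.346, 0.499, -0.001], 0.96), ([0.673, -0.441, 0.004], 0.23)]
jar [([0.78, -0.128, 0.001], 0.97)]
oil [([0.671, -0.443, 0.003], 0.85)]
shaker [([0.734, -0.263, 0.006], 0.75)]
cutter [([0.418, -0.033, 0.004], 0.52)]
dish [([0.351, 0.314, -0.0], 0.93), ([0.781, -0.129, 0.002], 0.32)]
```

View pics/scene0.png

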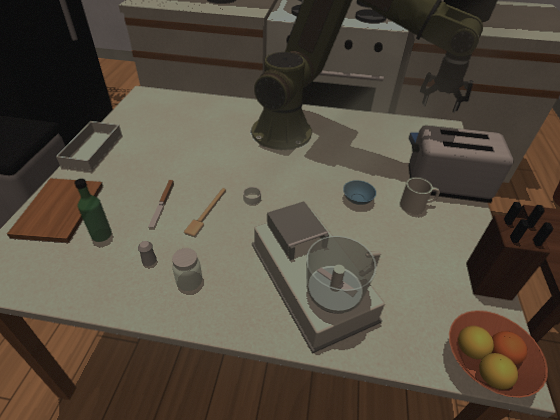

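View pics/top0.png

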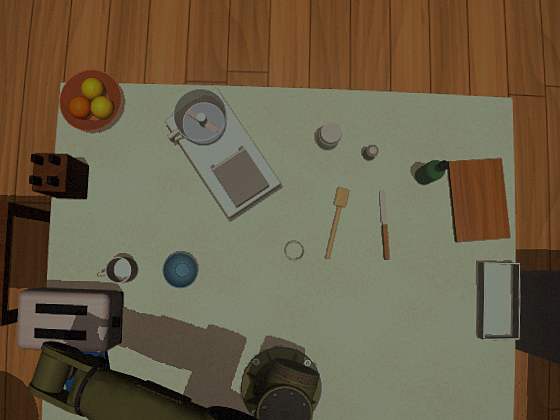

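The scene picture shows the processor with its shut grey hood at about (297,228). The knife runs from (170,183) to (155,225), clear of the spoon. The top picture shows the hood at about (240,177) and the knife from (387,258) to (382,192). I'll refine the two poses by overlaying a model.

```bash
cat >> h.py <<'E'
PX,PY,YAW=0.630,0.1395,0.591
def P(x,y,z,zd=0.085): # processor frame (z above deck) -> world
    c,s=np.cos(YAW),np.sin(YAW); return np.array([PX+c*x-s*y,PY+s*x+c*y,z+zd])
E
cat > ov.py <<'E'
import sys; from h import *
import h
def crop(c,im,pts_list,x0,y0,w,hh,k):
    z=cv2.resize(im[y0:y0+hh,x0:x0+w,::-1],None,fx=k,fy=k,interpolation=cv2.INTER_CUBIC)
    z=np.clip(z.astype(float)*1.6,0,255).astype(np.uint8)
    for pts,col in pts_list:
        q=np.array([(proj(c,p)-[x0,y0]+.5)*k for p in pts]).astype(int)
        cv2.polylines(z,[q.reshape(-1,1,2)],True,col,1)
    return z
E
python3 - <<'E'
from ov import *
def hood(): return [P(-65,0,0)]
dk=[P(x,y,0) for x,y in((-.075,-.095),(-.075,.095),(.285,.095),(.285,-.095))]
hd=[P(x,y,.048) for x,y in((-.065,-.058),(-.065,.058),(.065,.058),(.065,-.058))]
a,b=np.array([.4865,-.316]),np.array([.6235,-.304])
kn=[np.array([*(a-(b-a)/.135*.085),.018]),np.array([*b,.009])]
imt=cv2.imread("pics/top0.png")[:,:,::-1]; ims=cv2.imread("pics/scene0.png")[:,:,::-1]
L=[(dk,(0,0,255)),(hd,(0,255,0)),(kn,(255,0,0))]
A=crop("top",imt,L,160,80,130,145,3); B=crop("top",imt,L,365,180,40,90,4.8)
C=crop("scene",ims,L,240,190,150,160,2.7)
H=max(x.shape[0] for x in(A,B,C))
cv2.imwrite("pics/ov1.png",np.hstack([cv2.copyMakeBorder(x,0,H-x.shape[0],0,0,cv2.BORDER_CONSTANT) for x in(A,B[:, :190])]+[]))
cv2.imwrite("pics/ov2.png",C)
E
python3 -c "
import cv2,numpy as np
a=cv2.imread('pics/ov1.png');b=cv2.imread('pics/ov2.png');H=max(a.shape[0],b.shape[0])
p=lambda x:cv2.copyMakeBorder(x,0,H-x.shape[0],0,0,cv2.BORDER_CONSTANT)
o=np.hstack([p(a),p(b)]);print(o.shape);cv2.imwrite('pics/ov3.png',cv2.resize(o,None,fx=min(1,800/o.shape[1]),fy=min(1,800/o.shape[1])))"
```

```text
(435, 985, 3)
```

View pics/ov3.png

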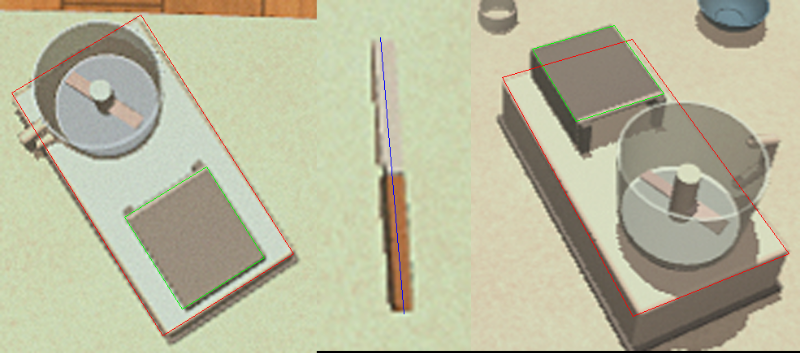

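The model fits the processor well: hood corners are at about (127,212) to (263,257). The knife lies at a yaw of about 0.07. Next I'll compute the approach to the knife.

```bash
cat >> h.py <<'E'
def Rt(yaw,pitch=0): # blade along tool +x at heading yaw, nose up by pitch; tool down at pitch 0
    x=np.array([np.cos(yaw),np.sin(yaw),0]);z=np.array([0,0,-1.]);y=np.cross(z,x)
    return R.from_matrix(np.c_[x,y,z])*R.from_rotvec([0,pitch,0])
def rel(pos,rot,o=None):
    o=o or r.observe();T=q2R(o["orientation"])
    rv=(T.inv()*rot).as_rotvec(); s=T.inv().apply(np.array(pos)-o["ee_pos"])*100
    print("row:",np.round(rv,3),np.round(s,2)); return rv,s
E
python3 -c "
from h import *
rel([.4865,-.316,.12],Rt(.07))"
```

```text
row: [0.    0.    2.839] [-54.63 -74.52  13.03]
```

Call:
arm_command([
  [0,0,1.0,-19,-26,3,1],
  [0,0,1.0,-19,-26,3,1],
  [0,0,1.4,-27,-37,6,1],
  [0,0,1.4,-27,-37,6,1],
  [0,0,1.4,-27,-37,6,1],
  [0,0,1.4,-27,-37,6,1],
  [0,0,1.4,-27,-37,6,1],
  [0,0,1.4,-27,-37,6,1],
])

```text
time_s: 2.4
ee_pos: [0.3048, 0.1105, 0.1902]
orientation: [0.0, 0.731, 0.682, 0.0]
ft_force: [0.8, -0.0, -0.2]
width: 0.998
grasp_force: 0.0
```

```bash
python3 -c "
from h import *
st();rel([.4865,-.316,.12],Rt(.07))"
```

```text
time_s 2.4
qpos [ 2.3470e-01 -1.5990e-01  2.1614e+00 -2.0000e-04  1.1397e+00  3.0430e-01]
ee_pos [0.3048 0.1105 0.1902]
orientation [2.000e-04 7.313e-01 6.821e-01 1.000e-04]
ft_force [ 0.7842 -0.0251 -0.1814]
width 0.9981
grasp_force 0.0
row: [ 0.    -0.     1.431] [-41.28  21.09   7.03]
```

Call:
arm_command([
  [0,0,1.43,-41.3,21.1,7.0,1],
  [0,0,1.43,-41.3,21.1,7.0,1],
  [0,0,1.43,-41.3,21.1,7.0,1],
  [0,0,1.43,-41.3,21.1,7.0,1],
  [0,0,1.43,-41.3,21.1,7.0,1],
  [0,0,1.43,-41.3,21.1,7.0,1],
  [0,0,1.43,-41.3,21.1,7.0,1],
  [0,0,1.43,-41.3,21.1,7.0,1],
])

```text
time_s: 3.4
ee_pos: [0.4896, -0.315, 0.1194]
orientation: [-0.0, 0.999, 0.036, -0.0]
ft_force: [-0.2, 0.6, -0.2]
width: 1.0
grasp_force: 0.0
```

```bash
python3 -c "
from h import *
rel([.4865,-.316,.0225],Rt(.07))"
```

```text
row: [-0.     0.     0.002] [-0.31  0.08  9.69]
```

Call:
arm_command([
  [0,0,0,-0.3,0.1,6,1],
  [0,0,0,-0.3,0.1,9.7,0.6],
  [0,0,0,-0.3,0.1,9.7,0.4],
  [0,0,0,-0.3,0.1,9.7,0],
  [0,0,0,-0.3,0.1,9.7,0],
  [0,0,0,-0.3,0.1,9.7,0],
  [0,0,0,-0.3,0.1,9.7,0],
  [0,0,0,-0.3,0.1,9.7,0],
], newtons=60)

```text
time_s: 4.4
ee_pos: [0.4873, -0.3143, 0.0256]
orientation: [0.001, 0.999, 0.039, 0.001]
ft_force: [-0.5, 1.5, 5.7]
width: 0.172
grasp_force: 59.3
```

Call:
arm_command([
  [0,0,0,0,0,0,0],
  [0,0,0,0,0,-4,0],
  [0,0,0,0,0,-10,0],
  [0,0,0,0,0,-16,0],
  [0,0,0,0,0,-16,0],
], newtons=100)

```text
time_s: 5.03
ee_pos: [0.4879, -0.3147, 0.1898]
orientation: [0.003, 0.999, 0.04, 0.004]
ft_force: [-0.5, 0.3, -2.1]
width: 0.153
grasp_force: 98.2
```

```bash
python3 -c "
from h import *
st();rel(P(-.25,0,.1),Rt(YAW))"
```

```text
time_s 5.025
qpos [-0.6359  0.4161  1.509   0.      1.2057  0.8558]
ee_pos [ 0.4879 -0.3147  0.1898]
orientation [0.0033 0.9992 0.0395 0.0042]
ft_force [-0.4852  0.3065 -2.0538]
width 0.1532
grasp_force 98.1869
row: [ 0.009 -0.006 -0.512] [ -4.04 -31.91   0.22]
```

Call:
arm_command([
  [0,0,-0.51,-4,-31.9,0.2,0],
  [0,0,-0.51,-4,-31.9,0.2,0],
  [0,0,-0.51,-4,-31.9,0.2,0],
  [0,0,-0.51,-4,-31.9,0.2,0],
  [0,0,-0.51,-4,-31.9,0.2,0],
  [0,0,-0.51,-4,-31.9,0.2,0],
  [0,0,-0.51,-4,-31.9,0.2,0],
  [0,0,-0.51,-4,-31.9,0.2,0],
])

```text
time_s: 6.02
ee_pos: [0.4216, 0.0002, 0.1813]
orientation: [0.0, 0.957, 0.29, 0.0]
ft_force: [0.7, 0.1, -0.9]
width: 0.153
grasp_force: 98.3
```

```bash
python3 - <<'E'
from ov import *
o=st()
for c in("scene","top"):
    im=pic(c,c+"1")
    for t in("knife","knife_tip"):
        for d in vision.place_of(c,t)[:1]:
            w=cam2w(c,d["position"]);print(c,t,np.round(w,4),np.round(q2R(o["orientation"]).inv().apply(w-o["ee_pos"]),4),d["confidence"])
    T=q2R(o["orientation"]);tip=T.apply([.135,0,.0166])+o["ee_pos"];b=T.apply([.025,0,.0166])+o["ee_pos"]
    u=proj(c,tip).astype(int)
    z=crop(c,im,[([b,tip],(255,0,0))],max(u[0]-70,0),u[1]-70,130,140,3)
    cv2.imwrite(f"pics/k_{c}.png",z)
a=cv2.imread("pics/k_scene.png");b=cv2.imread("pics/k_top.png");cv2.imwrite("pics/k1.png",np.hstack([a,b]))
E
```

```text
time_s 6.025
qpos [-8.6300e-02  8.9600e-02  1.9446e+00 -2.0000e-04  1.1072e+00  8.9690e-01]
ee_pos [4.216e-01 2.000e-04 1.813e-01]
orientation [1.000e-04 9.571e-01 2.896e-01 1.000e-04]
ft_force [ 0.723   0.1191 -0.9312]
width 0.1534
grasp_force 98.3495
scene knife [ 0.4236 -0.0023  0.1608] [0.0003 0.0032 0.0205] 0.76
scene knife_tip [0.5355 0.075  0.1657] [0.1363 0.0009 0.0156] 0.75
top knife [ 0.7352 -0.264   0.0024] [0.1145 0.3937 0.179 ] 0.31
top knife_tip [0.5338 0.0756 0.1639] [ 0.1352 -0.0006  0.0174] 0.61
```

View pics/k1.png

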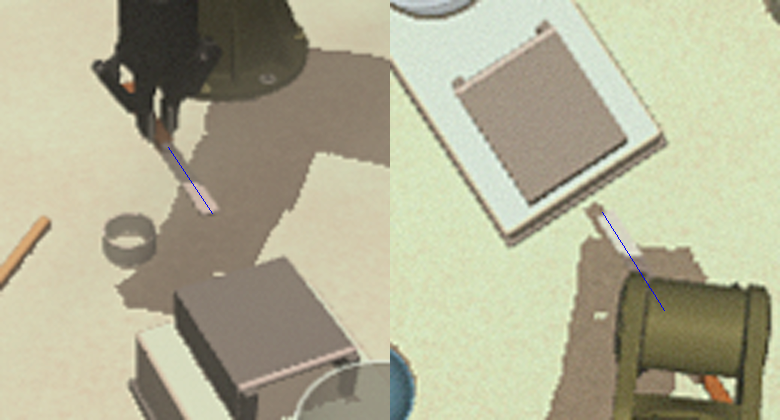

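The knife sits as modelled: the drawn blade line matches in both views, with the tip at (212,212) and (602,211). The dial disc (front at x = -39 mm, 10 mm high) limits insertion, so I'll stop with the tip at x ≈ -46 mm.

```bash
python3 -c "
from h import *
rel(P(-.24,0,.022),Rt(YAW))"
```

```text
row: [-0.     0.    -0.003] [1.05 0.1  7.42]
```

Call:
arm_command([
  [0,0,0,1.0,0.1,4,0],
  [0,0,0,1.0,0.1,7.4,0],
  [0,0,0,1.0,0.1,7.4,0],
  [0,0,0,1.0,0.1,7.4,0],
  [0,0,0,1.0,0.1,7.4,0],
])

```text
time_s: 6.95
ee_pos: [0.4309, 0.0058, 0.1086]
orientation: [0.0, 0.957, 0.29, 0.001]
ft_force: [0.8, -0.5, -1.5]
width: 0.152
grasp_force: 98.4
```

```bash
python3 - <<'E'
from h import *
o=r.observe()
rel(P(-.1815,0,.022),Rt(YAW))
T=q2R(o["orientation"])
for c in("scene","top"):
    pic(c,c+"2")
    for d in vision.place_of(c,"knife_tip")[:1]+vision.place_of(c,"hood_lip")[:1]:
        w=cam2w(c,d["position"]);v=w-P(0,0,0);print(c,np.round(w,4),np.round(R.from_rotvec([0,0,-YAW]).apply(v),4),d["confidence"])
    print(proj(c,T.apply([.1355,0,.0166])+o["ee_pos"]))
E
```

```text
row: [ 0.001 -0.002 -0.002] [ 5.83 -0.02  0.17]
scene [0.5444 0.0794 0.092 ] [-0.1045 -0.0022  0.007 ] 0.77
scene [0.5754 0.1    0.0934] [-0.0674 -0.0024  0.0084] 0.78
[279.96900342 207.84548963]
top [0.5412 0.0825 0.0921] [-0.1055  0.0021  0.0071] 0.68
top [0.5796 0.1029 0.0959] [-0.0622 -0.0023  0.0109] 0.88
[258.55926638 208.29224657]
```

Call:
arm_command([
  [0,0,0,0,0,0.13,0],
  [0,0,0,1.5,0,0.13,0],
  [0,0,0,3,0,0.13,0],
  [0,0,0,4.5,0,0.13,0],
  [0,0,0,5.8,0,0.13,0],
  [0,0,0,5.8,0,0.13,0],
])

```text
time_s: 8.0
ee_pos: [0.479, 0.0387, 0.1058]
orientation: [-0.0, 0.957, 0.291, -0.0]
ft_force: [-0.2, 0.3, -0.8]
width: 0.154
grasp_force: 98.4
```

```bash
python3 - <<'E'
from h import *
o=st()
pic("scene","scene3")
for t in("knife_tip","hood_lip","hood_hinge"):
    for d in vision.place_of("scene",t)[:1]:
        w=cam2w("scene",d["position"]);print(t,np.round(R.from_rotvec([0,0,-YAW]).apply(w-P(0,0,0)),4),d["confidence"])
im=cv2.imread("pics/scene3.png")[150:290,190:350];cv2.imwrite("pics/c3.png",cv2.resize(im,None,fx=4,fy=4,interpolation=2))
E
```

```text
time_s 8.0
qpos [ 0.0043  0.3285  1.8559 -0.      0.9573  0.9855]
ee_pos [0.479  0.0387 0.1058]
orientation [-0.000e+00  9.569e-01  2.906e-01 -1.000e-04]
ft_force [-0.201   0.3    -0.7557]
width 0.1545
grasp_force 98.3666
knife_tip [-0.287  -0.5076 -0.0878] 0.58
hood_lip [-0.0641 -0.0015  0.0038] 0.98
hood_hinge [ 0.0671 -0.0014  0.0481] 0.56
```

View pics/c3.png

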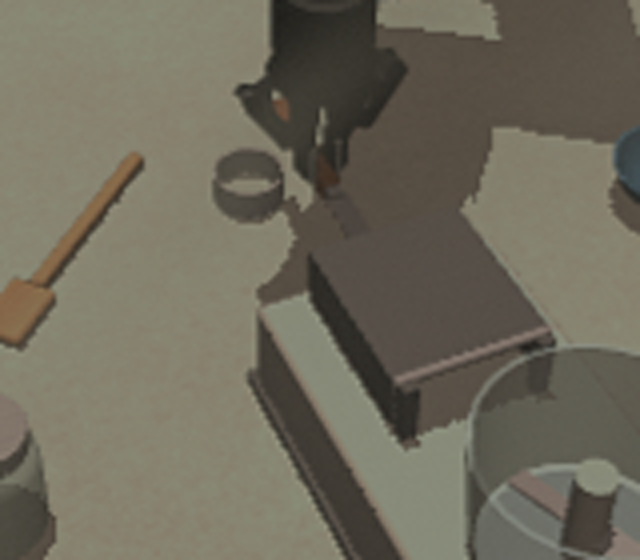

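The blade has slid under the skirt, with the tip hidden beneath the hood at about (365,235) and no contact force. Now I'll lever it up.

Call:
arm_command([
  [0,0,0,0,0,-2.5,0],
  [0,0,0,0,0,-5.1,0],
  [0,0,0,0.15,0,-7.1,0],
  [0,0,0,0.6,0,-9,0],
  [0,0,0,1.15,0,-10.6,0],
  [0,0,0,2.5,0,-12.2,0],
  [0,0,0,4,0,-13.6,0],
  [0,0,0,4,0,-13.6,0],
])

```text
time_s: 9.2
ee_pos: [0.512, 0.0604, 0.2424]
orientation: [0.0, 0.957, 0.29, 0.001]
ft_force: [-0.4, -0.0, -1.4]
width: 0.15
grasp_force: 98.4
```

```bash
cat >> h.py <<'E'
def pf(w): return np.round(R.from_rotvec([0,0,-YAW]).apply(np.array(w)-P(0,0,0)),4)
def look(c,n,ts,box=None):
    im=pic(c,n)
    for t in ts:
        for d in vision.place_of(c,t)[:1]: w=cam2w(c,d["position"]);print(c,t,np.round(w,4),pf(w),round(d["confidence"],2))
    if box:
        x0,y0,x1,y1,k=box;cv2.imwrite(f"pics/{n}c.png",cv2.resize(im[y0:y1,x0:x1,::-1],None,fx=k,fy=k,interpolation=2))
E
python3 - <<'E'
from h import *
o=st();print(pf(o["ee_pos"]))
look("scene","scene4",("knife_tip","hood_lip"),(190,130,390,290,4))
look("top","top4",("knife_tip","hood_lip"))
E
```

```text
time_s 9.2
qpos [0.0464 0.2293 1.6289 0.     1.2822 1.0281]
ee_pos [0.512  0.0604 0.2424]
orientation [1.000e-04 9.569e-01 2.903e-01 5.000e-04]
ft_force [-0.41   -0.0398 -1.361 ]
width 0.1504
grasp_force 98.4393
[-1.421e-01  1.000e-04  1.574e-01]
scene knife_tip [0.6235 0.135  0.2281] [-0.0079 -0.0002  0.1431] 0.62
scene hood_lip [0.6085 0.1234 0.2245] [-0.0268 -0.0014  0.1395] 0.76
top knife_tip [0.6223 0.1369 0.2252] [-0.0078  0.0021  0.1402] 0.46
top hood_lip [0.608  0.1267 0.2291] [-0.0254  0.0017  0.1441] 0.61
```

View pics/scene4c.png

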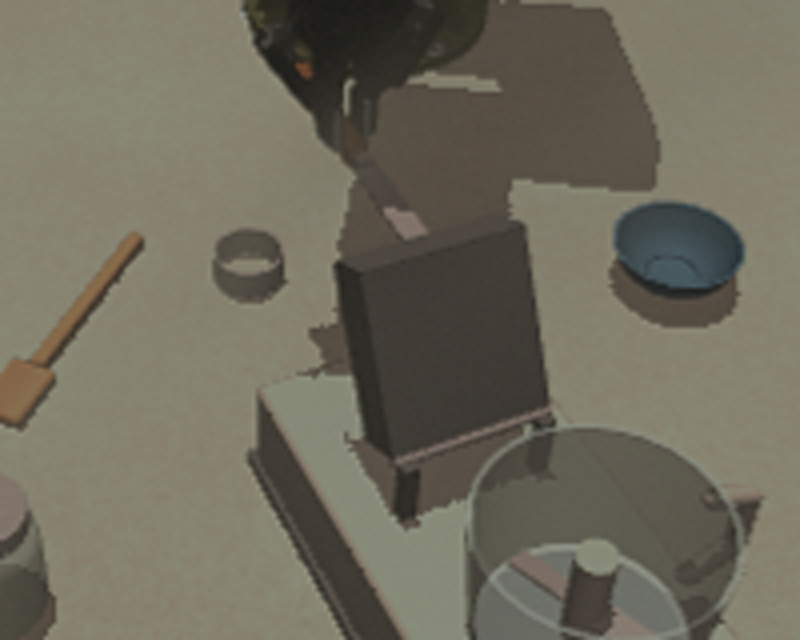

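The hood is raised to about 1.07 rad and the blade is under its lip at (415,230), as planned. Next the tip pushes the plate back.

Call:
arm_command([
  [0,0,0,1.7,0,-1,0],
  [0,0,0,3.2,0,-1,0],
  [0,0,0,4.7,0,-1,0],
  [0,0,0,6.4,0,-0.5,0],
  [0,0,0,8.2,0,0,0],
  [0,0,0,9.2,0,0.5,0],
  [0,0,0,10.0,0,1,0],
  [0,0,0,10.0,0,1,0],
])

```text
time_s: 10.5
ee_pos: [0.5948, 0.1159, 0.2313]
orientation: [-0.0, 0.957, 0.29, -0.0]
ft_force: [-0.9, -0.1, -0.8]
width: 0.149
grasp_force: 98.6
```

```bash
python3 - <<'E'
from h import *
o=st();print(pf(o["ee_pos"]))
look("scene","scene5",("knife_tip","hood_lip","dial_grip"))
look("top","top5",("knife_tip","hood_lip"))
E
```

```text
time_s 10.5
qpos [0.132  0.4402 1.3747 0.     1.3277 1.1139]
ee_pos [0.5948 0.1159 0.2313]
orientation [-1.000e-04  9.570e-01  2.902e-01 -5.000e-04]
ft_force [-0.9025 -0.051  -0.7846]
width 0.1493
grasp_force 98.5845
[-0.0424  0.      0.1463]
scene hood_lip [0.6898 0.1869 0.2607] [0.0761 0.006  0.1757] 0.77
top knife_tip [0.7058 0.1906 0.2154] [0.0914 0.0002 0.1304] 0.5
top hood_lip [0.7067 0.1915 0.2173] [0.0927 0.0004 0.1323] 0.71
```

Call:
arm_command([
  [0,0,0,-4,0,0,0],
  [0,0,0,-10,0,-0.5,0],
  [0,0,0,-15,0,-0.5,0],
  [0,0,0,-15,0,-0.5,0],
])

```text
time_s: 11.35
ee_pos: [0.4684, 0.0314, 0.2376]
orientation: [0.0, 0.957, 0.289, 0.0]
ft_force: [0.3, 0.6, -1.1]
width: 0.152
grasp_force: 98.6
```

```bash
python3 -c "
from h import *
rel([.4865,-.316,.10],Rt(.07))"
```

```text
row: [ 0.    -0.001  0.517] [-17.74  29.92  13.77]
```

Call:
arm_command([
  [0,0,0.52,-17.7,29.9,6,0],
  [0,0,0.52,-17.7,29.9,6,0],
  [0,0,0.52,-17.7,29.9,10,0],
  [0,0,0.52,-17.7,29.9,13.8,0],
  [0,0,0.52,-17.7,29.9,13.8,0],
  [0,0,0.52,-17.7,29.9,13.8,0],
  [0,0,0.52,-17.7,29.9,13.8,0],
  [0,0,0.52,-17.7,29.9,13.8,0],
])

```text
time_s: 12.35
ee_pos: [0.4894, -0.3142, 0.0989]
orientation: [-0.0, 0.999, 0.034, -0.0]
ft_force: [0.3, 0.2, -0.1]
width: 0.154
grasp_force: 98.6
```

```bash
python3 -c "
from h import *
rel([.4865,-.316,.027],Rt(.07))"
```

```text
row: [-0.     0.    -0.001] [-0.3   0.16  7.19]
```

Call:
arm_command([
  [0,0,0,-0.2,0,4,0],
  [0,0,0,-0.2,0,6.5,0],
  [0,0,0,-0.2,0,7.2,0],
  [0,0,0,-0.2,0,7.2,0],
  [0,0,0,-0.2,0,7.2,0],
  [0,0,0,-0.2,0,7.2,0],
], newtons=60)

```text
time_s: 13.1
ee_pos: [0.4874, -0.3147, 0.028]
orientation: [0.0, 0.999, 0.034, 0.001]
ft_force: [0.7, 0.1, -0.6]
width: 0.152
grasp_force: 98.6
```

Call:
arm_command([
  [0,0,0,0,0,0.2,0],
  [0,0,0,0,0,0.2,0.15],
  [0,0,0,0,0,0.2,0.5],
  [0,0,0,0,0,0.2,1],
  [0,0,0,0,0,0.2,1],
  [0,0,0,0,0,0.2,1],
  [0,0,0,0,0,-7,1],
  [0,0,0,0,0,-16,1],
], newtons=60)

```text
time_s: 14.1
ee_pos: [0.4867, -0.3143, 0.1512]
orientation: [-0.0, 0.999, 0.034, -0.001]
ft_force: [0.7, -0.6, 0.3]
width: 1.003
grasp_force: 0.0
```

```bash
python3 - <<'E'
from h import *
o=st()
look("scene","scene6",("knife","knife_tip","hood_lip","dial_grip"),(130,130,390,290,3))
look("top","top6",("knife","knife_tip","hood_lip","dial_grip"))
rel(P(-.01,0,.15),Rt(YAW)); rel(P(-.01,0,.15),Rt(YAW+np.pi))
E
```

```text
time_s 14.1
qpos [-0.6367  0.4617  1.5398 -0.      1.1415  0.8654]
ee_pos [ 0.4867 -0.3143  0.1512]
orientation [-4.000e-04  9.994e-01  3.440e-02 -6.000e-04]
ft_force [ 0.6552 -0.6304  0.3255]
width 1.0027
grasp_force 0.0
scene knife [ 0.4864 -0.3167  0.002 ] [-0.3734 -0.2988 -0.083 ] 0.73
scene knife_tip [ 0.6236 -0.3102  0.0086] [-0.2559 -0.3699 -0.0764] 0.77
scene hood_lip [0.6896 0.1799 0.263 ] [0.072  0.0004 0.178 ] 0.68
top knife [ 4.87e-01 -3.17e-01 -3.00e-04] [-0.3731 -0.2994 -0.0853] 0.53
top knife_tip [ 0.6741 -0.4392  0.0025] [-0.2858 -0.5051 -0.0825] 0.6
top hood_lip [0.6924 0.1838 0.2646] [0.0765 0.002  0.1796] 0.65
top dial_grip [0.624  0.1309 0.1214] [-0.0098 -0.0038  0.0364] 0.8
row: [-0.002  0.001 -0.522] [ 16.53 -43.8   -8.59]
row: [2.000e-03 2.000e-03 2.619e+00] [ 16.53 -43.8   -8.59]
```

View pics/scene6c.png

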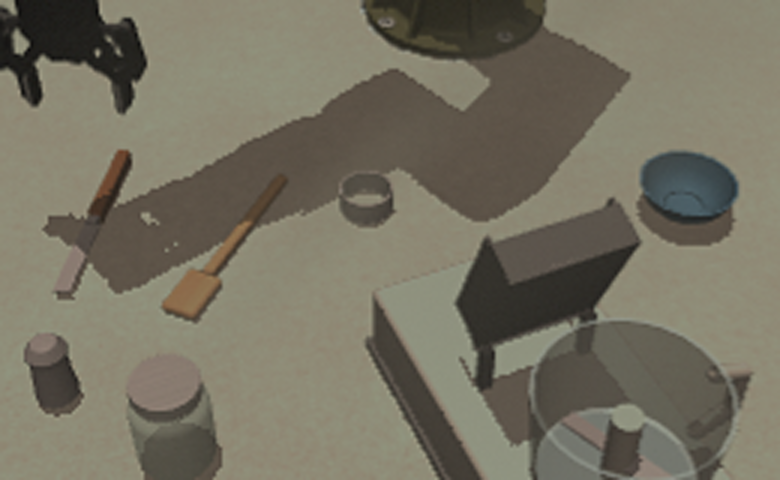

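The knife lies flat on the counter at (90,225), and the hood leans back at about 1.9 rad. Next, the dial.

Call:
arm_command([
  [0,0,-0.3,3,-8,-8.6,1],
  [0,0,-0.52,16.5,-43.8,-8.6,0.7],
  [0,0,-0.52,16.5,-43.8,-8.6,0.7],
  [0,0,-0.52,16.5,-43.8,-8.6,0.7],
  [0,0,-0.52,16.5,-43.8,-8.6,0.7],
  [0,0,-0.52,16.5,-43.8,-8.6,0.7],
  [0,0,-0.52,16.5,-43.8,-8.6,0.7],
  [0,0,-0.52,16.5,-43.8,-8.6,0.7],
], newtons=60)

```text
time_s: 15.6
ee_pos: [0.6217, 0.1362, 0.2355]
orientation: [-0.0, 0.957, 0.291, -0.0]
ft_force: [-0.8, 0.0, -0.5]
width: 0.699
grasp_force: 0.0
```

```bash
python3 - <<'E'
from h import *
rel(P(-.01,0,.033),Rt(YAW));print(r.observe()["width"])
E
```

```text
row: [-0.     0.001 -0.001] [-0.12  0.19 11.75]
0.6992996826054652
```

Call:
arm_command([
  [0,0,0,0,0,5,0.7],
  [0,0,0,0,0,9,0.7],
  [0,0,0,0,0,11,0.7],
  [0,0,0,0,0.1,11.7,0.5],
  [0,0,0,0,0.1,11.7,0.3],
  [0,0,0,0,0.1,11.7,0],
  [0,0,0,0,0.1,11.7,0],
  [0,0,0,0,0.1,11.7,0],
], newtons=40)

```text
time_s: 16.6
ee_pos: [0.6223, 0.1336, 0.1207]
orientation: [-0.0, 0.957, 0.29, 0.001]
ft_force: [-3.8, 3.5, 4.6]
width: 0.129
grasp_force: 41.6
```

```bash
python3 - <<'E'
from h import *
o=st();print(pf(o["ee_pos"]))
look("scene","scene7",("hood_lip",),(240,130,400,290,3.7))
rel(P(-.01,0,.033),Rt(YAW))
E
```

```text
time_s 16.6
qpos [1.5370e-01 6.1320e-01 1.3822e+00 8.0000e-04 1.1443e+00 1.1349e+00]
ee_pos [0.6223 0.1336 0.1207]
orientation [-2.000e-04  9.569e-01  2.904e-01  1.000e-03]
ft_force [-3.7649  3.4925  4.5866]
width 0.1286
grasp_force 41.6213
[-0.0096 -0.0006  0.0357]
scene hood_lip [0.6911 0.1824 0.2604] [0.0746 0.0016 0.1754] 0.7
row: [ 0.    -0.002 -0.002] [-0.04 -0.06  0.27]
```

View pics/scene7c.png

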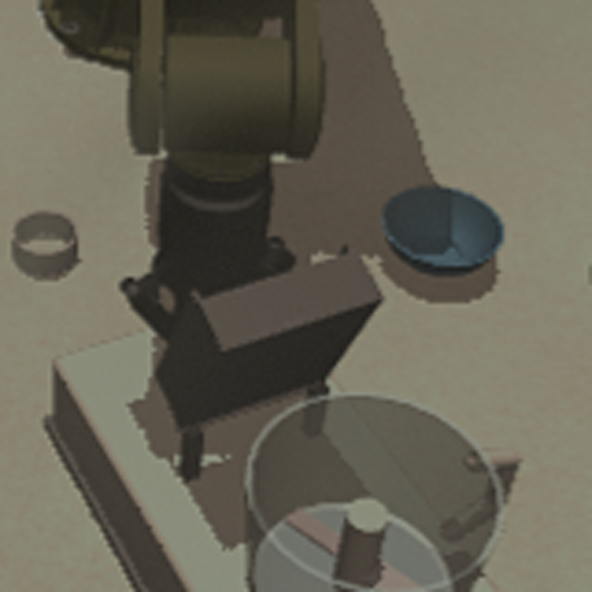

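The bar is gripped (11 mm opening, 42 N), and the gripper stands clear of the hood in front of it at (215,260). Now I'll turn the dial.

Call:
arm_command([
  [0,0,0,0,-0.07,0,0],
  [0,0,0.18,0,-0.07,0,0],
  [0,0,0.36,0,-0.07,0,0],
  [0,0,0.54,0,-0.07,0,0],
  [0,0,0.72,0,-0.07,0,0],
  [0,0,0.9,0,-0.07,0,0],
  [0,0,1.08,0,-0.07,0,0],
  [0,0,1.23,0,-0.07,0,0],
], newtons=80)

```text
time_s: 17.7
ee_pos: [0.6222, 0.1328, 0.1208]
orientation: [0.0, 0.948, -0.318, 0.001]
ft_force: [-2.9, -5.6, 8.3]
width: 0.117
grasp_force: 81.6
```

```bash
python3 - <<'E'
from h import *
o=st();print(pf(o["ee_pos"]),o["wrist_torque"],(Rt(YAW).inv()*q2R(o["orientation"])).as_rotvec())
E
```

```text
time_s 17.7
qpos [ 1.5320e-01  6.1250e-01  1.3830e+00 -1.3000e-03  1.1442e+00  2.3712e+00]
ee_pos [0.6222 0.1328 0.1208]
orientation [ 1.000e-04  9.482e-01 -3.177e-01  1.100e-03]
ft_force [-2.8887 -5.5926  8.2632]
width 0.1174
grasp_force 81.6324
[-0.0102 -0.0012  0.0358] [-0.95560235  0.81430959  0.19584842] [-9.07787400e-04  2.12946898e-03  1.23767522e+00]
```

Call:
arm_command([
  [0,0,0,0,0,0,0],
  [0,0,0,0,0,0,0],
  [0,0,0,0,0,0,0],
  [0,0,0,0,0,0,0],
])

```text
time_s: 18.2
ee_pos: [0.6222, 0.1328, 0.1208]
orientation: [0.0, 0.949, -0.315, 0.001]
ft_force: [-2.6, -5.1, 7.6]
width: 0.115
grasp_force: 81.6
```

```bash
python3 - <<'E'
from h import *
o=st();print(o["wrist_torque"],(Rt(YAW).inv()*q2R(o["orientation"])).as_rotvec())
look("scene","scene8",("hood_lip","knife","knife_tip"),(240,130,400,290,3.7))
E
```

```text
time_s 18.2
qpos [ 1.5320e-01  6.1250e-01  1.3830e+00 -1.3000e-03  1.1442e+00  2.3659e+00]
ee_pos [0.6222 0.1328 0.1208]
orientation [ 1.000e-04  9.490e-01 -3.152e-01  1.100e-03]
ft_force [-2.5536 -5.0944  7.5574]
width 0.1147
grasp_force 81.5964
[-0.95365912  0.70237331  0.20340197] [-8.97157008e-04  2.14594875e-03  1.23234802e+00]
scene hood_lip [0.69   0.1819 0.2605] [0.0734 0.0018 0.1755] 0.96
scene knife [ 0.4839 -0.3195  0.001 ] [-0.3771 -0.2998 -0.084 ] 0.57
scene knife_tip [ 0.6207 -0.3072  0.0087] [-0.2566 -0.3657 -0.0763] 0.79
```

View pics/scene8c.png

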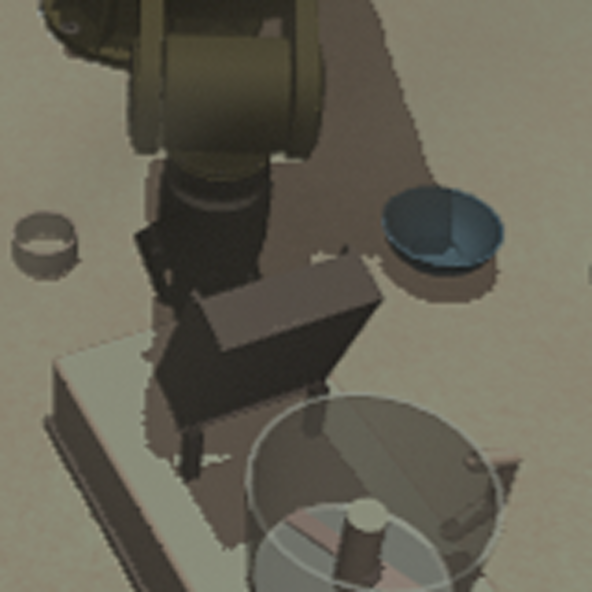

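The gripper has turned 1.23 rad with the bar. The 0.20 N m spring torque matches the third position, and the hood is unmoved at (280,330). Handing in.

```bash
python3 -c "
from h import *
print(r.hand_in())"
```

```text
the job is handed in; nothing more can be done
None
```

I handed the job in at about 18 s of the 64 s allowed, but got no verdict back. The knife levered the hood open to about 1.9 rad and now lies flat on the counter. The gripper is holding the dial at its third position: it has turned 1.23 rad and feels the 0.20 N m spring torque expected there.

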